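Lock the lantern's battery door with a screwdriver

TASK

Lock the lantern's battery door: take the flat screwdriver from its wooden stand, rest the blade lightly on the slotted brass fastener and turn it until it drops into the slot, then turn the fastener clockwise until the latch is fully home at its stop. Press and turn gently, without forcing the screw, and touch the lantern only with the screwdriver. Then stand the screwdriver back in its stand, and leave everything else where it is.

Things in the scene. Friction and masses are not known exactly. Their poses are not given: they have to be found in the camera images.
- lantern: Green battery lantern with amber globe, lying on its side, fixed. Origin: on the work surface straight below the brass slotted fastener's centre; +x to the globe, z up. Base box 100 x 100 mm about the origin, 90 mm high, grey battery door on top. Globe and end cap, 88 mm high, reach x = 143 mm; thin bail to 175 mm.
- screw_top (a point): Centre of the top of the fastener's round brass head (24 mm across, 10 mm tall), 102 mm above the work surface; fixed to the lantern, does not turn with the fastener. The head is solid: it does not give when pressed.
- slot_floor (a point): Centre of the black floor of the slot, 5 mm below screw_top; fixed to the lantern like it. The slot runs right across the head's diameter, open at both ends, 4.8 mm wide. Its direction seen from above: the lantern's x axis turned clockwise by lock + p, where p is the head's lost motion on the latch, -0.6 to +0.6 rad, different every time and not measured.
- lock (a joint): Angle (rad) of the latch (red tongue under the head), growing clockwise from above: 0 unlocked, 0.95 fully home at its stop; starts at 0 to 0.15, stays where left (friction 0.06 N m). Turned clockwise, the head first moves loosely (0.02 N m) through its lost motion to p = +0.6, then carries the latch. The blade has about 0.15 rad of play in the slot.
- screwdriver: Flat screwdriver standing upright in the stand, loose, 70 to 120 g. Origin: middle of the blade's tip; z up the shaft. Orange square handle 24 x 24 mm, sides along x and y, from z = 76 to 135 mm; round black guard 32 mm across at z = 70 to 76 mm; shaft 7 mm thick. At the start the tip is 5 mm above the work surface and the guard rests on the stand.
- blade_tip (a point): Middle of the screwdriver's tip (its origin). The blade is 14 mm wide along the screwdriver's x, 2.0 mm thick over the last 4 mm and 2.6 mm above that, up to z = 16 mm.
- stand: Wooden block, fixed, 70 x 70 mm, 75 mm high, with an upright 18 x 18 mm square hole right through its centre in which the screwdriver hangs by its guard. Origin: centre of its underside, on the work surface.
- tumbler: Bystander: ribbed clear glass tumbler, 72 mm across, 95 mm high. Origin: centre of its underside.
- flowerpot: Bystander: orange plastic flowerpot, 90 mm across, 85 mm high. Origin: centre of its underside.
- plate: Bystander: white plate lying flat, 170 mm across, 16 mm high. Origin: centre of its underside.
- spoon: Bystander: small wooden spoon lying flat, 160 mm long. Origin: on the tool's axis, at its underside.
- balm: Bystander: yellow jar with a metal lid, 60 mm across, 70 mm high. Origin: centre of its underside.
- cactus: Bystander: small green cactus in a clay pot, 84 mm across, 125 mm high. Origin: centre of its underside.
There are look-alikes about, which are no part of the job. There is more than one size of the screwdriver; the one meant has the size given above. Leave any blue or purple look-alike of the stand alone.

How it is judged:
On the way, in this order (a step that is already met when the one before it is completed fails the run):
1. the blade has dropped into the slot of the fastener (z of blade_tip in the frame of screw_top below -0.003 m and horizontal distance between blade_tip and screw_top below 0.006 m and angle between screwdriver's own z axis and vertical below 0.15 rad), for 0.1 s.
2. the latch is turned home with the blade in the slot (all of step 1 and value of joint lock above 0.88 rad), for 0.1 s.
At the end, for the whole second after the job is handed in: The latch reads more than 0.88 rad (stop at 0.95), and the screwdriver hangs upright (within 0.12 rad) in the stand's hole, its tip within 6 mm of the hole's axis and less than 9 mm above the work surface, released and at rest (value of joint lock above 0.88 rad and horizontal distance between screwdriver and stand below 0.006 m and z of screwdriver in the frame of stand below 0.009 m and angle between screwdriver's own z axis and vertical below 0.12 rad and linear speed of screwdriver below 0.02 m/s); the robot touches nothing.
It fails at once if the screwdriver is forced: more than 25 N between it and the lantern (contact force between screwdriver and lantern above 25 N).
It fails at once if the gripper touches the lantern with more than 3 N (contact force between the fingers and lantern above 3 N).
It fails at once if a bystander is moved by more than 20 mm (distance of any of tumbler, flowerpot, plate, spoon, balm, cactus from where it was at the start of the episode above 0.02 m).
It also fails if it takes over 72 s, if anything falls off the work surface, if the arm or the gripper's body presses on something with over 40 N, if the wrist force passes 120 N, or if a joint passes its speed limit or range.

ROBOT

A 6-joint arm with a two-finger parallel gripper is mounted at the origin on the work surface. World frame = base frame: x ahead of the robot, y to its left, z up, the work surface at z = 0. Lengths are in m, angles in rad, forces in N, time in s.
With the tool pointing down it reaches from about 0.35 to 0.975 m from the base axis. Payload 7.1 kg.
Tool frame: the origin (TCP) lies on the centre line of the jaws, within the pads' length; the fingertips stand 17 mm ahead of it and the grasp point (between the pads) lies 2 mm behind it; z points along the fingers, y is the line along which they close (so a half turn about z gives the same grasp; the last joint's range is limited). The gripper opens to 88 mm and grips with 3 to 60 N. Pads are 20 mm wide; open, the fingers measure 115 mm over their backs; the gripper's body (75 mm by 178 mm) begins 61 mm behind the grasp point.
Start: joints at [-1.182, 0.423, 1.63, -0, 1.089, -0.019], TCP at [0.248, -0.574, 0.24] pointing down, gripper open.
Joint ranges: [-3, 3], [-0.9, 2.11], [0.09, 2.58], [-1.31, 4.45], [0.11, 2.69], [-2.54, 2.54]. Speed limits (rad/s): [2.39, 2.39, 3.01, 3.14, 3.14, 3.14].

INTERFACE

Orientations are given as [roll, pitch, yaw] about the fixed x, y, z axes, in that order (R = Rz(yaw) Ry(pitch) Rx(roll)).
In Python, from station import read_state, camera, finish_job, search_frame, landmark_of gives the robot as it stands. The module is installed in compiled form; this text tells all that it offers.
- The arm moves only by the shell command python3 -m handwheel 'ROWS' [OPENING] [FORCE]. ROWS is 1 to 10 rows, parted by a bar, with the numbers parted by spaces; each row has 6 numbers: dx, dy, dz in cm, then a rotation vector rx, ry, rz in units of 0.1 rad; each row is the pose to reach, as a shift and turn from the pose commanded when the command began, along the tool's axes at that moment; what a row does not reach only later rows make up. A row lasts 1/8 s, in which the tool goes at most 0.0625 m and 0.188 rad, less where a joint would pass 70% of its speed; a pose out of reach is approached as far as the arm can. OPENING is the finger opening in m, set as the command begins (- or left out keeps the last). The fingers move at their own pace and stop on an object; FORCE is the grip in N (left out, the last holds). Time passes only in rows, so rows that do not move let the fingers close. It prints the time, the measured TCP pose, the force, the opening and the grip force at its end. Input that does not fit is refused with a message, and nothing moves.
- read_state(): the state, without advancing time (a new reading comes with each control period).
- camera(name): name is "scene" or "top" or "wrist"; returns a dict with "frame" (400x640x3 uint8, red, green, blue), "camera_matrix" (3x3 intrinsics, pixels), "view" (4x4, takes a point from world to camera coordinates); the wrist camera has in their place "tool_from_camera" (4x4, takes a point from camera to tool coordinates, whose origin is the TCP and whose axes are the flange's). Camera axes: x right, y down, z forward; pixel columns grow to the right and rows downward; lengths in m; the calibration is good to about 2 mm. A picture is of the moment at which its call begins: read the wrist's pose just before it. There is no depth.
- finish_job(): hands the job in; it is judged then, once.
Trained networks look in a picture, given as the dict that the camera call returned (one of the last four; its "shot" number tells which), for a name from the list of things; names that differ only in an ending like _2 or _b are one class to them, and where a whole thing is asked for, a point or a joint stands for the part that bears it (a point fixed in the world has none). Each returns a list of dicts, best first, with "p" (0 to 1); they miss things now and then, are a little off and sometimes report something else, mostly with a low value. They report only what shows in the picture. A call takes as long as a camera call. They do not tell look-alikes from the thing itself.
- search_frame(label, picture): "centre" ([x, y, z] in m, in world coordinates, good to about 4 mm: the middle of the surface that is visible of it).
- landmark_of(label, picture): "centre" ([x, y, z] in m, in world coordinates, good to about 4 mm: a listed point, or the origin of a listed thing).
The state is a dict: "clock": time; "qpos": joint angles; "dq": joint speeds; "effort": joint torques, N m; "eef_pos": TCP position; "eef_rot": TCP orientation; "contact_force": force on the tool from outside, world axes, zero at the start; "moment": the same for the moment, N m; "opening": finger opening in m; "grip_force": force on a finger pad.
Only numpy, scipy, OpenCV 4.12 (cv2) and the standard library are available. Lean on these libraries where they do the work, as an engineer would, in place of code of your own. Each camera call takes 0.05 s, during which the arm holds its last target. There are 200 camera calls.

## Working session

There is one attempt and no reset: what is moved stays moved. The work goes in short steps, Python scripts to look and compute and a shell command to move; the robot and the scene stay as the last step left them, time stands still between calls to the robot, and variables do not carry over. Pictures are saved under pics/ and viewed, at most 15 in all, crops included, and the job is handed in when it is done.

```bash
mkdir -p pics; cat > h.py <<'E'
import numpy as np, cv2
from station import *
def save(c,n,crop=None,f=1):
    im=c["frame"][:,:,::-1]
    if crop: im=im[crop[1]:crop[3],crop[0]:crop[2]]
    cv2.imwrite("pics/"+n,cv2.resize(im,None,fx=f,fy=f,interpolation=cv2.INTER_CUBIC))
def pix(c,p):
    q=c["view"]@np.r_[p,1]; u=c["camera_matrix"]@q[:3]; return np.round(u[:2]/u[2],1)
E
python3 - <<'E'
from h import *
s=read_state();print(s)
for n in("scene","top"):
    c=camera(n);save(c,n+"0.png")
    for l in("screwdriver","stand","lantern"):
        for f in(search_frame,landmark_of):
            for d in f(l,c):print(n,l,f.__name__,np.round(d["centre"],3),round(d["p"],2),pix(c,d["centre"]))
    for l in("screw_top","blade_tip"):
        for d in landmark_of(l,c):print(n,l,np.round(d["centre"],3),round(d["p"],2),pix(c,d["centre"]))
E
```

```text
{'clock': 0.0, 'qpos': array([-1.18203276e+00,  4.23813957e-01,  1.63068500e+00, -1.31167559e-06,
        1.08858807e+00, -1.90005741e-02]), 'dq': array([ 0.00035961, -0.00027736, -0.00033705, -0.00055031, -0.00119699,
        0.00062553]), 'effort': array([-7.05277562e-04, -5.44627833e+01, -2.73675835e+01,  6.43365341e-02,
        2.27266556e-02, -1.19720248e-04]), 'eef_pos': array([ 0.24767253, -0.57326021,  0.23892043]), 'eef_rot': array([-3.14009853e+00, -2.72311440e-05,  4.07764734e-01]), 'contact_force': array([0.40538379, 0.16636595, 0.14704533]), 'moment': array([ 0.03233164,  0.04440368, -0.01035423]), 'grip_force': 0.0, 'opening': 0.08766764311737692}
scene screwdriver call [ 0.492 -0.121  0.143] 0.8 [255.  199.3]
scene screwdriver call [ 0.55  -0.246  0.138] 0.68 [230.8 239.6]
scene screwdriver call [ 0.587 -0.146  0.113] 0.53 [271.8 231.8]
scene screwdriver call [ 0.478 -0.118  0.003] 0.81 [258.5 228. ]
scene screwdriver call [ 0.578 -0.142  0.   ] 0.8 [274.6 253.7]
scene screwdriver call [ 0.539 -0.244 -0.005] 0.63 [237.  267.6]
scene stand call [ 0.606 -0.156  0.065] 0.
[... 1007 characters left out ...]
   0.007] 0.56 [380.  197.3]
top stand call [ 0.576 -0.131  0.076] 0.95 [380.2 195.9]
top stand call [ 0.426 -0.034  0.078] 0.79 [344.4 254.4]
top stand call [ 0.575 -0.137  0.14 ] 0.73 [386.3 194.5]
top stand call [ 0.375 -0.176  0.074] 0.69 [399.5 273. ]
top stand call [ 0.578 -0.14   0.003] 0.87 [380.1 196.7]
top stand call [ 0.422 -0.036  0.002] 0.73 [343.8 253.6]
top stand call [ 0.372 -0.182 -0.006] 0.56 [396.7 270.7]
top lantern call [0.588 0.154 0.086] 0.9 [271.3 193.1]
top lantern call [0.567 0.118 0.002] 0.72 [287.7 202.4]
top screw_top [0.572 0.115 0.106] 0.96 [285.6 198.2]
top blade_tip [ 0.544 -0.246  0.001] 0.89 [418.  208.4]
top blade_tip [0.568 0.118 0.002] 0.17 [287.8 202. ]
```

View pics/scene0.png

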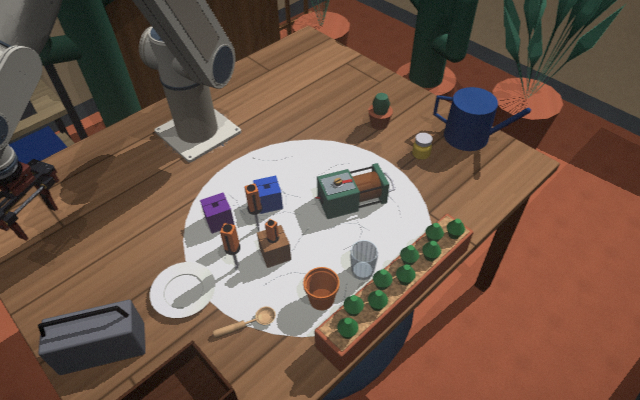

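View pics/top0.png

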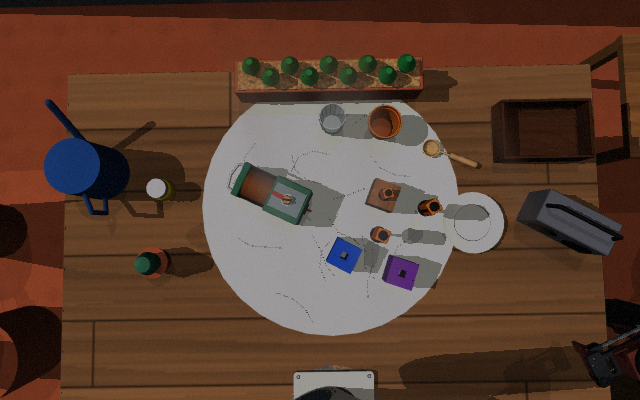

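Candidates for the screwdriver: the one in the wooden stand at scene (272,232), plus two free-standing ones at (255,199) and (230,239), which look taller (~0.18 m or more). For the stand there are the wooden block (275,249), a blue block (268,192) and a purple block (217,211). I choose the screwdriver in the wooden block, whose top is at about 0.14 m. Next I'll move the wrist camera near it to check.

The manual's scale: shifts go in cm and turns go in units of 0.1 rad. Converting my numbers, 0.3 m is 30, 0.2 m is 20.

```bash
python3 -m handwheel '5 -2.8 -1.5 0 0 0 | 10 -5.6 -3 0 0 0 | 15 -8.4 -4.5 0 0 0 | 20 -11.2 -6 0 0 0 | 25 -14 -7.5 0 0 0 | 30 -16.8 -9 0 0 0 | 35 -19.6 -10 0 0 0 | 40 -22.4 -11 0 0 0 | 44 -25 -12 0 0 0 | 44 -25 -12 0 0 0'
python3 - <<'E'
from h import *
s=read_state();print(s["eef_pos"],s["eef_rot"],s["qpos"])
c=camera("wrist");print(c["tool_from_camera"].round(4).tolist(),c["camera_matrix"].tolist());save(c,"w1.png")
for l in("screwdriver","stand"):
  for d in landmark_of(l,c):print(l,d["centre"].round(3) if hasattr(d["centre"],'round') else d["centre"],d["p"])
E
```

```text
clock: 2.15
eef_pos: [0.5544, -0.1673, 0.3604]
eef_rot: [3.141, -0.002, 0.412]
contact_force: [-1.3, -0.2, -0.2]
opening: 0.0881
grip_force: 0.0
[ 0.55438942 -0.1672974   0.36044606] [ 3.14079500e+00 -1.61312632e-03  4.11972783e-01] [-3.13869572e-01  2.38304978e-01  1.60802069e+00  4.92965986e-04
  1.29353104e+00  8.44820089e-01]
[[0.0003, -0.9696, -0.2445, 0.0651], [1.0, 0.0004, -0.0007, 0.0014], [0.0008, -0.2445, 0.9696, -0.145], [0.0, 0.0, 0.0, 1.0]] [[304.26611204059384, 0.0, 320.73183962211584], [0.0, 304.26611204059384, 196.48254640434845], [0.0, 0.0, 1.0]]
screwdriver [0.5853, -0.2714, 0.0228] 0.85
screwdriver [0.4711, -0.1341, 0.0291] 0.79
screwdriver [0.5806, -0.1413, 0.0036] 0.77
stand [0.3737, -0.1794, 0.0045] 0.93
stand [0.4199, -0.0329, -0.0049] 0.83
stand [0.5797, -0.14, 0.0052] 0.64
stand [0.5721, 0.1178, 0.0979] 0.57
```

View pics/w1.png

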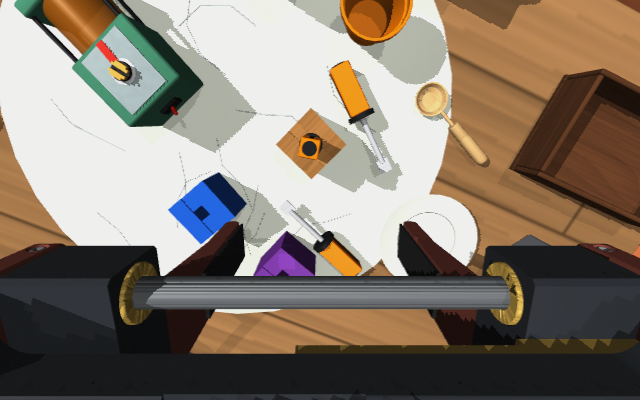

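```bash
python3 - <<'E'
from h import *
a=camera("scene");b=camera("top");w=camera("wrist")
f=lambda c,x0,y0,x1,y1:cv2.resize(c["frame"][y0:y1,x0:x1,::-1],(400,300),interpolation=cv2.INTER_CUBIC)
cv2.imwrite("pics/cmp.png",np.vstack([np.hstack([f(a,190,150,350,270),f(b,330,160,490,280)]),np.hstack([f(w,210,90,370,210),f(w,50,10,210,130)])]))
E
```

```text
(no output)
```

View pics/cmp.png

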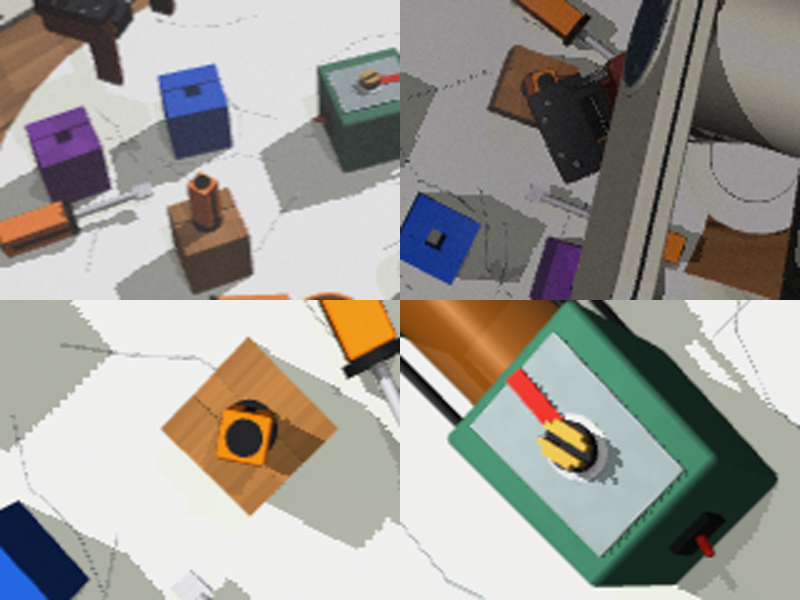

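The wrist crop shows the handle top at wrist pixel (308,145), in the wooden stand. Both loose look-alikes now lie on their sides, one with its handle near (350,95) and one near (340,255), clear of the stand. The slot is at about (121,70). I'll centre the camera over the handle for a second view.

```bash
python3 - <<'E'
from h import *
import pickle
s=read_state();c=camera("wrist");pickle.dump((s,c),open("v1.pkl","wb"))
E
python3 -m handwheel '-1.5 -0.7 3 0 0 0 | -3.3 -1.44 6 0 0 0 | -3.3 -1.44 6 0 0 0 | -3.3 -1.44 6 0 0 0'
cat >> h.py <<'E'
from scipy.spatial.transform import Rotation as Ro
def cam(s,c):
    T=np.eye(4);T[:3,:3]=Ro.from_euler("xyz",s["eef_rot"]).as_matrix();T[:3,3]=s["eef_pos"]
    return T@c["tool_from_camera"]
def ray(s,c,uv):
    T=cam(s,c);d=T[:3,:3]@np.linalg.solve(c["camera_matrix"],[*uv,1.]);return T[:3,3],d
def atz(s,c,uv,z):
    o,d=ray(s,c,uv);return o+d*(z-o[2])/d[2]
def tri(r):
    A=0;b=0
    for o,d in r:
        d=d/np.linalg.norm(d);P=np.eye(3)-np.outer(d,d);A=A+P;b=b+P@o
    return np.linalg.solve(A,b)
def topix(s,c,p):
    q=np.linalg.inv(cam(s,c))@np.r_[p,1];u=c["camera_matrix"]@q[:3];return u[:2]/u[2]
E
python3 - <<'E'
from h import *
import pickle
s1,c1=pickle.load(open("v1.pkl","rb"))
s=read_state();c=camera("wrist");pickle.dump((s,c),open("v2.pkl","wb"))
print(s["eef_pos"],s["eef_rot"])
C=[]
for k,(s,c) in enumerate(((s1,c1),(s,c))):
    g=topix(s,c,[.578,-.14,.14]); im=c["frame"]
    h=cv2.cvtColor(im,cv2.COLOR_RGB2HSV)
    x,y=g.astype(int);
    m=((h[...,0]>8)&(h[...,0]<22)&(h[...,1]>215)&(h[...,2]>210)).astype(np.uint8)
    M=np.zeros_like(m);M[y-30:y+30,x-30:x+30]=m[y-30:y+30,x-30:x+30]
    cn=max(cv2.findContours(M,0,2)[0],key=cv2.contourArea);r=cv2.minAreaRect(cn);print(g,r)
    # black disc centre inside
    bx=cv2.boxPoints(r);w=[atz(s,c,p,.14) for p in bx];print(np.round(w,4).tolist())
    B=np.zeros_like(m);cv2.fillPoly(B,[cv2.convexHull(cn)],1);d=(im.max(2)<90)&(B>0);ys,xs=np.nonzero(d);p=(xs.mean(),ys.mean());print("disc",p,len(xs),atz(s,c,p,.14));C.append(ray(s,c,p))
print("tri",tri(C))
save(c,"w2.png",[x-50,y-40,x+50,y+40],6)
E
```

```text
clock: 3.0
eef_pos: [0.5177, -0.1703, 0.301]
eef_rot: [3.14, -0.002, 0.407]
contact_force: [0.3, 0.7, 1.0]
opening: 0.088
grip_force: 0.0
[ 0.51769946 -0.17030869  0.30095112] [ 3.14025035e+00 -1.54370731e-03  4.06999694e-01]
[304.72503663 144.85307209] ((306.6759948730469, 144.53201293945312), (19.051300048828125, 19.409072875976562), 10.30484676361084)
[[0.5655, -0.1334, 0.14], [0.5878, -0.1287, 0.14], [0.5929, -0.1505, 0.14], [0.5706, -0.1555, 0.14]]
disc (np.float64(307.26190476190476), np.float64(144.8095238095238)) 168 [ 0.5792351  -0.14274075  0.14      ]
[315.29396622 117.62772695] ((317.56793212890625, 117.13774108886719), (23.28178596496582, 24.141799926757812), 10.619654655456543)
[[0.5655, -0.1332, 0.14], [0.5878, -0.1286, 0.14], [0.5929, -0.1504, 0.14], [0.5706, -0.1554, 0.14]]
disc (np.float64(318.28682170542635), np.float64(117.46124031007751)) 258 [ 0.57929866 -0.14261432  0.14      ]
tri [ 0.57929547 -0.14268416  0.14066685]
```

View pics/w2.png

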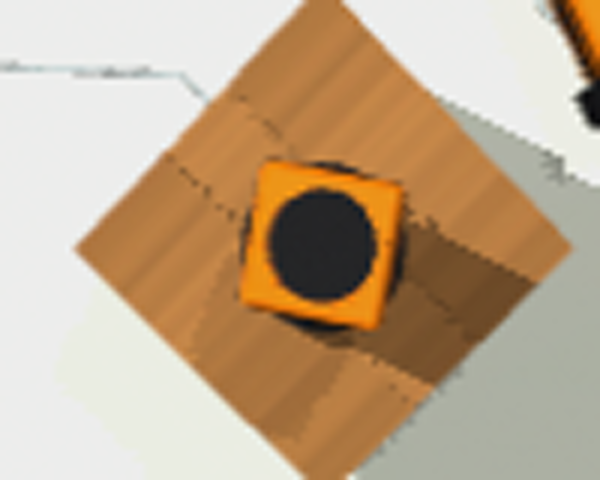

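The crop shows the square handle with a black end disc, seated on its guard in the wooden block. Its top is at z = 0.1407 (matching the meant size), its centre at (0.5793, -0.1427) and its sides at yaw 0.217.

Scaled: 0.0675 m is 6.75, 0.12 m is 12, 0.19 rad is 1.9.

```bash
python3 -m handwheel '3.5 0 4 0 0 1 | 6.75 -0.1 8 0 0 1.9 | 6.75 -0.1 12 0 0 1.9 | 6.75 -0.1 12 0 0 1.9 | 6.75 -0.1 12 0 0 1.9 | 6.75 -0.1 12 0 0 1.9'  0.06
python3 -c "
from h import *
s=read_state();print(s['eef_pos'],s['eef_rot'],s['qpos'])"
```

```text
clock: 3.8
eef_pos: [0.5795, -0.1425, 0.182]
eef_rot: [3.14, -0.003, 0.217]
contact_force: [-0.5, -1.0, 0.1]
opening: 0.06
grip_force: 0.0
[ 0.57948203 -0.14247879  0.18202163] [ 3.13986019 -0.00335563  0.21745792] [-2.61036856e-01  4.51239432e-01  1.73856981e+00  8.84752255e-06
  9.48006965e-01  1.09229931e+00]
```

```bash
python3 -m handwheel '0 0 3 0 0 0 | 0 0 6 0 0 0 | 0 0 6 0 0 0' && python3 -m handwheel '0 0 0 0 0 0 | 0 0 0 0 0 0 | 0 0 0 0 0 0 | 0 0 0 0 0 0 | 0 0 0 0 0 0 | 0 0 0 0 0 0' 0.0 30
```

```text
clock: 4.18
eef_pos: [0.5774, -0.1419, 0.1193]
eef_rot: [-3.141, 0.002, 0.217]
contact_force: [-0.3, -0.2, 0.6]
opening: 0.0598
grip_force: 0.0
clock: 4.92
eef_pos: [0.5785, -0.1419, 0.1202]
eef_rot: [3.141, -0.001, 0.218]
contact_force: [-0.8, 0.3, 6.2]
opening: 0.0241
grip_force: 30.0
```

Scaled: -0.16 m is -16, -0.13 m is -13.

```bash
python3 -m handwheel '0 0 -3 0 0 0 | 0 0 -8 0 0 0 | 0 0 -13 0 0 0 | 0 0 -16 0 0 0 | 0 0 -16 0 0 0 | 0 0 -16 0 0 0 | 0 0 -16 0 0 0'
python3 - <<'E'
from h import *
import pickle
s=read_state();print(s["eef_pos"],s["eef_rot"],s["contact_force"])
c=camera("scene");p=s["eef_pos"]-[0,0,.117];u=pix(c,p);print(u,pix(c,p+[0,0,.1]));
w=camera("wrist");pickle.dump((s,w),open("v3.pkl","wb"))
# stand hole visible now?
for d in landmark_of("blade_tip",c):print("s",d)
for d in landmark_of("blade_tip",w):print("w",d)
f=lambda c,x0,y0,x1,y1:cv2.resize(c["frame"][y0:y1,x0:x1,::-1],(400,400),interpolation=cv2.INTER_CUBIC)
x,y=u.astype(int)
cv2.imwrite("pics/lift.png",np.hstack([f(c,x-25,y-35,x+25,y+15),f(w,220,60,420,260)]))
E
```

```text
clock: 5.8
eef_pos: [0.5772, -0.1417, 0.2776]
eef_rot: [-3.14, 0.003, 0.218]
contact_force: [-0.2, -0.4, -0.9]
opening: 0.024
grip_force: 30.0
[ 0.57724435 -0.141668    0.277625  ] [-3.14002216e+00  3.06565896e-03  2.17805093e-01] [-0.17550562 -0.39034863 -0.85151317]
[269.  217.1] [265.  190.8]
s {'centre': [0.4672, -0.1381, 0.0251], 'p': 0.97}
s {'centre': [0.5901, -0.2671, 0.028], 'p': 0.8}
s {'centre': [0.5767, -0.1404, 0.1607], 'p': 0.55}
w {'centre': [0.5775, -0.1445, 0.1651], 'p': 0.83}
w {'centre': [0.5898, -0.2678, 0.0275], 'p': 0.76}
```

View pics/lift.png

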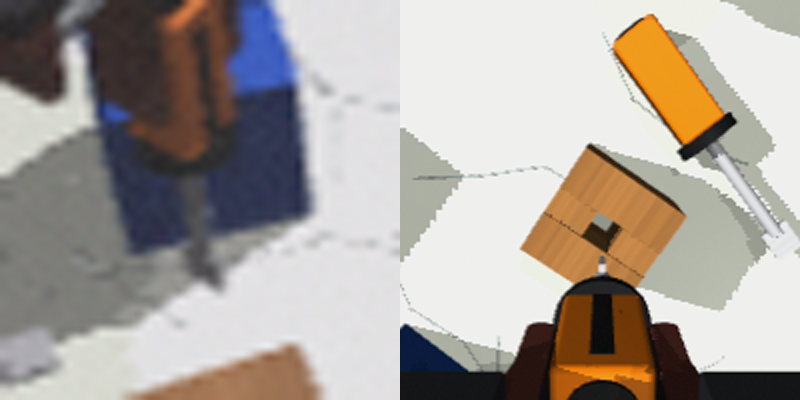

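The held blade shows edge-on in the wrist view at (320,192) and thin in the scene view too, so blade x lies along tool x. The stand's hole shows at about (322,172). Now to look at the fastener.

Scaled: -0.252 m is -25.2, -0.025 m is -2.5.

```bash
python3 -m handwheel '-0.6 -5 0 0 0 0 | -1.2 -10 0 0 0 0 | -1.8 -15 0 0 0 0 | -2.5 -20 0 0 0 0 | -2.5 -25.2 0 0 0 0 | -2.5 -25.2 0 0 0 0 | -2.5 -25.2 0 0 0 0 | -2.5 -25.2 0 0 0 0'
python3 - <<'E'
from h import *
import pickle
s=read_state();print(s["eef_pos"],s["eef_rot"],s["qpos"])
w=camera("wrist");pickle.dump((s,w),open("v4.pkl","wb"))
for l in("screw_top","slot_floor","lantern"):
  for d in landmark_of(l,w):print(l,d["centre"],d["p"],topix(s,w,d["centre"]))
save(w,"l1.png",[240,50,400,170],5)
E
```

```text
clock: 7.0
eef_pos: [0.4997, 0.0978, 0.2796]
eef_rot: [3.141, 0.0, 0.216]
contact_force: [-0.6, -0.2, -0.6]
opening: 0.0239
grip_force: 30.0
[0.49965178 0.09777848 0.2795746 ] [3.14142311e+00 1.61721582e-04 2.16442319e-01] [ 1.69977364e-01  2.03784560e-01  1.84440404e+00 -1.99120199e-04
  1.09355773e+00  1.52442283e+00]
slot_floor [0.5693, 0.115, 0.0942] 0.75 [317.65799488 113.45119386]
lantern [0.5695, 0.1146, -0.0023] 0.84 [318.71150818 114.77397845]
```

View pics/l1.png

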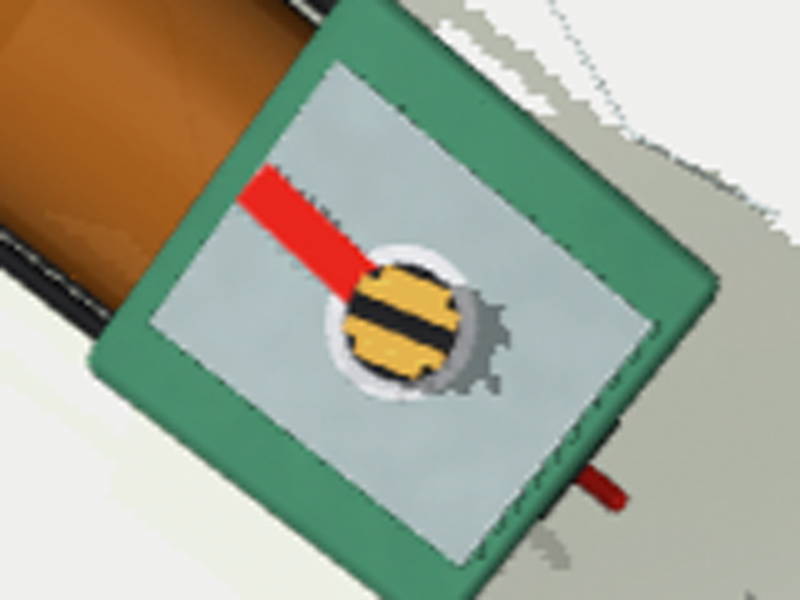

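The head is centred at pixel (320.4,114.4). The slot runs at image angle ~20° down-right, so world yaw ≈ 1.44. The lantern's axis is at ≈1.11 and the tongue at ≈0.08 rad, so I expect to end at blade yaw ≈ -0.44.

```bash
python3 - <<'E'
from h import *
import pickle
R=[]
for n,g in(("v4",(.57,.115)),("v1",(.57,.115)),("v2",(.57,.115))):
    s,c=pickle.load(open(n+".pkl","rb"));im=c["frame"];h=cv2.cvtColor(im,cv2.COLOR_RGB2HSV).astype(int)
    u,v=topix(s,c,[*g,.102]).astype(int);print(n,u,v)
    if not(20<u<620 and 20<v<380):continue
    k=18;H=h[v-k:v+k,u-k:u+k]
    m=((H[...,0]>18)&(H[...,0]<28)&(H[...,1]>110)&(H[...,2]>150)).astype(np.uint8)
    ys,xs=np.nonzero(m);(cx,cy),r=cv2.minEnclosingCircle(np.c_[xs,ys].astype(np.float32));p=(u-k+cx,v-k+cy);print(p,r,len(xs),atz(s,c,p,.102));R.append(ray(s,c,p))
    if n=="v4":
        d=((im[v-7:v+7,u-7:u+7].max(2)<90)).astype(np.uint8);ys,xs=np.nonzero(d);q=np.c_[xs,ys].astype(np.float32)
        l=cv2.fitLine(q,2,0,.01,.01).ravel();a=atz(s,c,(p[0],p[1]),.1);b=atz(s,c,(p[0]+20*l[0],p[1]+20*l[1]),.1);print("slot yaw",np.arctan2(*(b-a)[1::-1]),np.arctan2(*(a-b)[1::-1]))
        cand=[];
        rd=((h[...,0]<6)|(h[...,0]>175))&(h[...,1]>180)&(h[...,2]>180)
        rd[v+20:]=0;ys,xs=np.nonzero(rd&(np.hypot(*(np.indices(rd.shape)-np.array([v,u])[:,None,None]))<45));t=atz(s,c,(xs.mean(),ys.mean()),.094);print("tongue yaw",np.arctan2(*(t-atz(s,c,p,.102))[1::-1]))
        e=[]
        for A,B in(((335,62),(655,322)),((152,322),(460,565)),((655,322),(460,565)),((335,62),(152,322))):
            A,B=[atz(s,c,(240+x/5,50+y/5),.09) for x,y in(A,B)];e.append(np.arctan2(*(A-B)[1::-1]))
        print("door",e)
print("screw",tri(R))
s,c=pickle.load(open("v3.pkl","rb"));im=c["frame"]
print(topix(s,c,s["eef_pos"]-[0,0,.117]));print(im[184:200,314:328].max(2))
E
```

```text
v4 317 112
(np.float64(320.15384674072266), np.float64(113.92307662963867)) 11.369372367858887 249 [0.56926586 0.11229625 0.102     ]
slot yaw -1.6816683386955023 1.459924314894291
tongue yaw 1.0581710963324382
door [np.float64(1.1373078003132093), np.float64(1.121329935592513), np.float64(-0.4522497449040466), np.float64(-0.4391566737301929)]
v1 112 65
(np.float64(114.0), np.float64(67.5)) 10.404426574707031 179 [0.56857849 0.11283797 0.102     ]
v2 82 23
(np.float64(84.5), np.float64(25.0)) 13.313627243041992 271 [0.5689143  0.11302283 0.102     ]
screw [0.56895998 0.11223488 0.10303799]
[319.37201337 195.29881871]
[[196 199 202 199 194 143  78  54  53  46 126 186 197 194]
 [197 200 200 196 192 189 163 109  64  50 179 196 194 193]
 [199 200 196 193 190 190 190 192 144 124 183 195 193 197]
 [201 199 194 191 189 189 191 191 193 167 133 180 194 200]
 [199 196 191 189 189 171 113  91 175 192 193 168 161 192]
 [196 193 190 190 190 154 103  91 130 183 194 195 167 159]
 [194 190 189 189 191 138  96  91 131 183 195 194 188 181]
 [191 189 189 191 192 140 100  95 134 184 198 191 181 181]
 [190 189 190 192 194 190 196 205 211 201 191 184 181 182]
 [189 190 192 194 193 216 227 232 219 198 187 181 182 182]
 [189 190 192 192 192 217 227 233 220 195 182 181 182 182]
 [190 192 194 193 192 215 226 232 217 188 181 182 182 182]
 [192 194 193 182 139 142 164 161 122  95 167 182 181 184]
 [192 191 191 162 135 119 100  82  68  64 109 169 181 186]
 [193 130 102  81  54  40  22  11  22  24  23  85 132 179]
 [ 53  16  16  15  15  13  13  13  13  11  12   9  11   8]]
```

Scaled: 0.07 m is 7, 0.01 m is 1, -1.244 rad is -12.44.

```bash
python3 -m handwheel '2 0 0 0 0 -1.8 | 4 0 0 0 0 -3.6 | 7 0 0 0 0 -5.4 | 7 0 0 0 0 -7.2 | 7 0 1 0 0 -9 | 7 0 2 0 0 -10.8 | 7 0 4 0 0 -12.44 | 7 0 4.8 0 0 -12.44 | 7 0 4.8 0 0 -12.44 | 7 0 4.8 0 0 -12.44'
python3 - <<'E'
from h import *
import pickle
s=read_state();print(s["eef_pos"],s["eef_rot"],s["qpos"])
w=camera("wrist");s2=read_state();print(s2["eef_pos"],s2["contact_force"],s2["moment"]);pickle.dump((s,w),open("v5.pkl","wb"))
save(w,"a1.png",[280,140,360,220],7)
for p in((.569,.1125,.102),s["eef_pos"]-[0,0,.117]):print(topix(s,w,p))
E
```

```text
clock: 8.45
eef_pos: [0.5682, 0.1138, 0.2323]
eef_rot: [3.141, -0.0, 1.46]
contact_force: [0.1, 0.7, -0.8]
opening: 0.024
grip_force: 30.0
[0.56818569 0.11379476 0.2323324 ] [ 3.14062352e+00 -2.94671749e-04  1.45979547e+00] [1.77121188e-01 3.65051122e-01 1.73949021e+00 8.30260632e-06
 1.03603840e+00 2.88117962e-01]
[0.56818491 0.11383845 0.23242216] [-0.42254215  0.57469781 -0.24467664] [-0.01659503 -0.07935667  0.01245328]
[322.19670108 192.92472545]
[321.19432859 195.09779161]
```

View pics/a1.png

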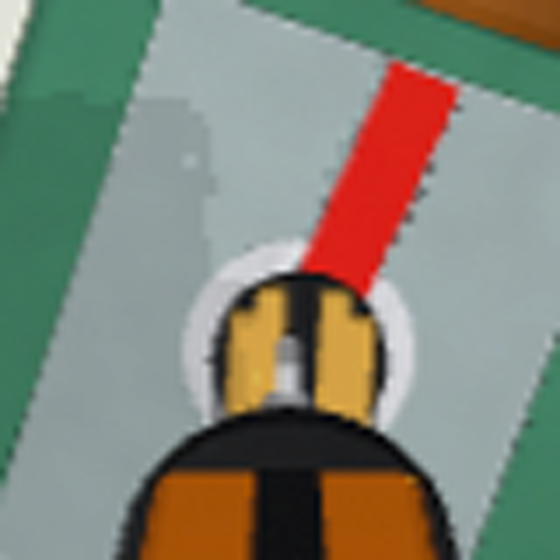

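The blade (crop column 287) hangs about 2 px left of the slot's centre (302), which is ~1.8 mm in tool y, and it's parallel to the slot. I'll correct and lower.

Scaled: 0.0018 m is 0.18, 0.001 m is 0.1.

```bash
python3 -m handwheel '0.1 0.18 0.4 0 0 0 | 0.1 0.18 0.9 0 0 0 | 0.1 0.18 0.9 0 0 0'
python3 - <<'E'
from h import *
s=read_state();print(s["eef_pos"],s["eef_rot"],s['contact_force'])
w=camera("wrist");save(w,"a2.png",[280,140,360,220],5)
E
```

```text
clock: 8.88
eef_pos: [0.5693, 0.1146, 0.2221]
eef_rot: [-3.141, 0.0, 1.462]
contact_force: [1.1, -0.7, -1.6]
opening: 0.0242
grip_force: 30.0
[0.56926211 0.11463509 0.22210948] [-3.14060419e+00  3.08775644e-04  1.46169871e+00] [ 1.06224124 -0.67936313 -1.63054799]
```

View pics/a2.png

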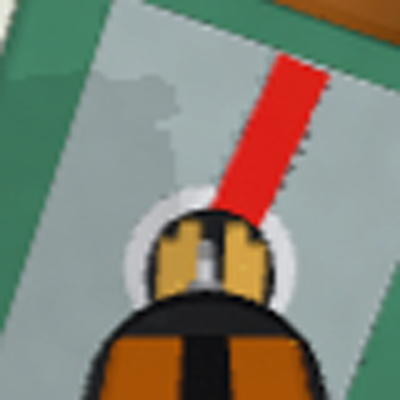

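Blade at column 206 against the slot's 213, so about 1 mm more in y. Then I'll lower gently.

Scaled: 0.001 m is 0.1, 0.002 m is 0.2.

```bash
python3 -m handwheel '0 0.1 0 0 0 0 | 0 0.1 0.1 0 0 0 | 0 0.1 0.2 0 0 0 | 0 0.1 0.2 0 0 0' ; python3 -m handwheel '0 0 0.1 0 0 0 | 0 0 0.2 0 0 0 | 0 0 0.2 0 0 0'
```

```text
clock: 9.43
eef_pos: [0.5705, 0.1146, 0.2206]
eef_rot: [-3.141, 0.0, 1.462]
contact_force: [0.1, -0.9, -0.9]
opening: 0.0234
grip_force: 30.0
clock: 9.8
eef_pos: [0.5705, 0.1145, 0.2186]
eef_rot: [-3.141, 0.0, 1.462]
contact_force: [0.5, 0.2, -1.3]
opening: 0.0234
grip_force: 30.0
```

Scaled: 0.0015 m is 0.15, 0.001 m is 0.1.

```bash
python3 -m handwheel '0 0 0.1 0 0 0 | 0 0 0.15 0 0 0 | 0 0 0.15 0 0 0'; python3 -m handwheel '0 0 0.1 0 0 0 | 0 0 0.15 0 0 0 | 0 0 0.15 0 0 0'
```

```text
clock: 10.18
eef_pos: [0.5706, 0.1145, 0.2171]
eef_rot: [-3.142, 0.0, 1.462]
contact_force: [-0.4, -0.2, -0.6]
opening: 0.0241
grip_force: 30.0
clock: 10.55
eef_pos: [0.5706, 0.1146, 0.2156]
eef_rot: [-3.142, -0.0, 1.462]
contact_force: [-0.0, 0.6, -1.0]
opening: 0.0239
grip_force: 30.0
```

Scaled: 0.001 m is 0.1, 0.0005 m is 0.05.

```bash
python3 -m handwheel '0 0 0.05 0 0 0 | 0 0 0.1 0 0 0 | 0 0 0.1 0 0 0'; python3 -m handwheel '0 0 0.05 0 0 0 | 0 0 0.07 0 0 0 | 0 0 0.07 0 0 0'
python3 - <<'E'
from h import *
s=read_state();print(s["eef_pos"],s['contact_force'],s['moment'])
w=camera("wrist");save(w,"a3.png",[280,140,360,220],5)
E
```

```text
clock: 10.92
eef_pos: [0.5706, 0.1145, 0.2146]
eef_rot: [-3.141, 0.0, 1.462]
contact_force: [0.1, 0.5, -1.3]
opening: 0.0238
grip_force: 30.0
clock: 11.3
eef_pos: [0.5706, 0.1146, 0.214]
eef_rot: [-3.142, -0.0, 1.462]
contact_force: [-1.6, 0.3, -1.2]
opening: 0.0238
grip_force: 30.0
[0.57058017 0.11456136 0.21395561] [-1.57180197  0.25090033 -1.16184519] [-0.02244948 -0.01883554  0.03249236]
```

View pics/a3.png

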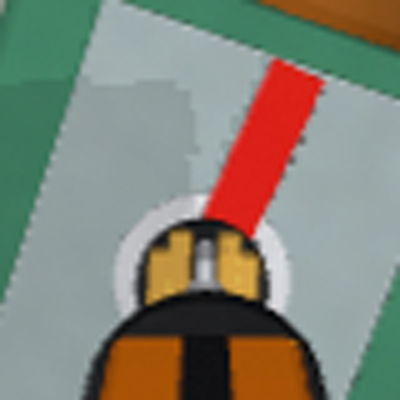

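The blade (column 206) now sits centred between the brass halves. I'll continue to light contact with the floor.

```bash
for i in 1; do python3 -m handwheel '0 0 0.04 0 0 0 | 0 0 0.07 0 0 0 | 0 0 0.07 0 0 0'; done; python3 -m handwheel '0 0 0.03 0 0 0 | 0 0 0.06 0 0 0 | 0 0 0.06 0 0 0'
```

```text
clock: 11.72
eef_pos: [0.5706, 0.1146, 0.2132]
eef_rot: [-3.142, 0.0, 1.462]
contact_force: [0.2, -0.1, -1.3]
opening: 0.0239
grip_force: 30.0
clock: 12.1
eef_pos: [0.5706, 0.1146, 0.2126]
eef_rot: [-3.142, 0.0, 1.462]
contact_force: [0.3, 0.1, -1.5]
opening: 0.0235
grip_force: 30.0
```

Scaled: 0.0007 m is 0.07, 0.0004 m is 0.04.

```bash
python3 -m handwheel '0 0 0.04 0 0 0 | 0 0 0.07 0 0 0 | 0 0 0.07 0 0 0';  python3 -m handwheel '0 0 0.03 0 0 0 | 0 0 0.06 0 0 0 | 0 0 0.06 0 0 0'
```

```text
clock: 12.48
eef_pos: [0.5706, 0.1146, 0.2121]
eef_rot: [3.142, -0.0, 1.462]
contact_force: [-0.1, -0.6, 0.5]
opening: 0.024
grip_force: 30.0
clock: 12.85
eef_pos: [0.5707, 0.1146, 0.2119]
eef_rot: [3.141, -0.0, 1.462]
contact_force: [-1.5, -0.7, 6.0]
opening: 0.0238
grip_force: 30.0
```

Scaled: -0.0005 m is -0.05, 0.3 rad is 3.

```bash
python3 -m handwheel '0 0 -0.05 0 0 0 | 0 0 -0.05 0 0 0.8 | 0 0 -0.05 0 0 1.6 | 0 0 -0.05 0 0 2.4 | 0 0 -0.05 0 0 3 | 0 0 -0.05 0 0 3'; python3 -c "
from h import *
s=read_state();print(s['moment'])"
```

```text
clock: 13.6
eef_pos: [0.5706, 0.1147, 0.212]
eef_rot: [-3.141, -0.0, 1.162]
contact_force: [-2.0, 0.8, 3.5]
opening: 0.0237
grip_force: 30.0
[ 0.18592191  0.32636956 -0.02576394]
```

Scaled: -0.0003 m is -0.03, 0.45 rad is 4.5.

```bash
python3 -m handwheel '0 0 -0.03 0 0 0.8 | 0 0 -0.03 0 0 1.8 | 0 0 -0.03 0 0 2.8 | 0 0 -0.03 0 0 3.8 | 0 0 -0.03 0 0 4.5 | 0 0 -0.03 0 0 4.5'; python3 -c "
from h import *
s=read_state();print(s['moment'])"
```

```text
clock: 14.35
eef_pos: [0.5705, 0.1148, 0.2121]
eef_rot: [-3.141, -0.0, 0.713]
contact_force: [-1.5, 1.8, 2.0]
opening: 0.0236
grip_force: 30.0
[0.41348086 0.35367887 0.0334595 ]
```

```bash
python3 -m handwheel '0 -0.08 0 0 0 0 | 0 -0.08 0 0 0 1 | 0 -0.08 0 0 0 2 | 0 -0.08 0 0 0 3 | 0 -0.08 0 0 0 4 | 0 -0.08 0 0 0 4'; python3 -c "
from h import *
s=read_state();print(s['moment'])"
```

```text
clock: 15.1
eef_pos: [0.5703, 0.115, 0.2121]
eef_rot: [3.141, -0.0, 0.314]
contact_force: [0.1, 0.5, 0.9]
opening: 0.0236
grip_force: 30.0
[-0.068406   -0.18684789 -0.0285348 ]
```

Scaled: 0.3 rad is 3.

```bash
python3 -m handwheel '0 0 0 0 0 1 | 0 0 0 0 0 2 | 0 0 0 0 0 3 | 0 0 0 0 0 4 | 0 0 0 0 0 5 | 0 0 0 0 0 5'; python3 -c "
from h import *
s=read_state();print(s['moment'])"
```

```text
clock: 15.85
eef_pos: [0.5704, 0.1149, 0.2121]
eef_rot: [3.141, -0.001, -0.185]
contact_force: [1.3, -1.2, -1.1]
opening: 0.0237
grip_force: 30.0
[-0.3770558  -0.43716162  0.06535073]
```

```bash
python3 -m handwheel '0.05 0.05 0 0 0 0 | 0.05 0.05 0 0 0 0.8 | 0.05 0.05 0 0 0 1.6 | 0.05 0.05 0 0 0 2.2 | 0.05 0.05 0 0 0 2.2'; python3 - <<'E'
from h import *
import pickle
s=read_state();print(s['moment'],s['qpos'][5])
c=camera("wrist");pickle.dump((s,c),open("v6.pkl","wb"))
save(c,"t1.png",[260,120,380,220],5)
E
```

```text
clock: 16.48
eef_pos: [0.5706, 0.1145, 0.2121]
eef_rot: [-3.141, -0.0, -0.406]
contact_force: [2.1, -1.2, -0.1]
opening: 0.0241
grip_force: 30.0
[-0.10762597 -0.36774755  0.08631296] 2.154374745829127
```

View pics/t1.png

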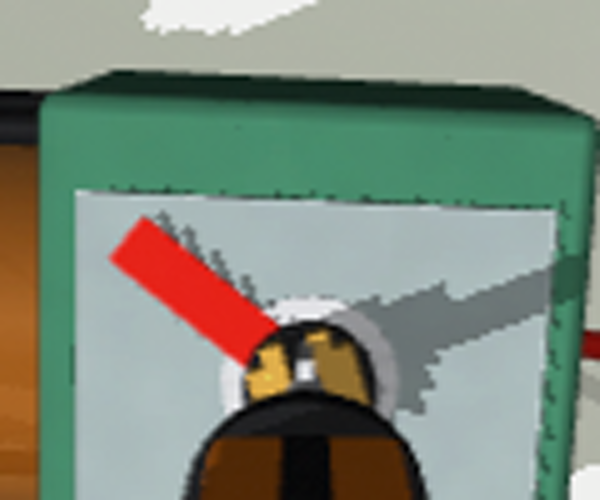

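The tongue has turned to about 0.64 rad and the blade is still seated. I need about 0.3 more; joint 6 is at 2.15 and will reach ~2.46, inside 2.54.

The manual's scale: shifts go in cm and turns go in units of 0.1 rad. Converting my numbers, 0.0003 m is 0.03, 0.25 rad is 2.5.

```bash
python3 -m handwheel '0.03 0 0 0 0 0.7 | 0.03 0 0 0 0 1.4 | 0.03 0 0 0 0 2 | 0.03 0 0 0 0 2.5 | 0.03 0 0 0 0 2.5'; python3 - <<'E'
from h import *
import pickle
s=read_state();print(s['moment'],s['qpos'][5])
c=camera("wrist");pickle.dump((s,c),open("v7.pkl","wb"))
def lock(s,c):
    h=cv2.cvtColor(c["frame"],cv2.COLOR_RGB2HSV)
    m=(((h[...,0]<6)|(h[...,0]>175))&(h[...,1]>180)&(h[...,2]>150)).astype(np.uint8)
    u,v=topix(s,c,[.569,.1125,.102]).astype(int);M=0*m;M[max(v-60,0):v+30,u-60:u+40]=m[max(v-60,0):v+30,u-60:u+40]
    cn=max(cv2.findContours(M,0,1)[0],key=cv2.contourArea);p=cv2.boxPoints(cv2.minAreaRect(cn));w=np.array([atz(s,c,q,.094)[:2] for q in p])
    e=[w[1]-w[0],w[2]-w[1]];e=max(e,key=np.linalg.norm);return np.linalg.norm(e),1.125-np.arctan2(e[1],e[0])%np.pi, 1.125-np.arctan2(-e[1],-e[0])
for n in("v4","v5","v6","v7"):print(n,lock(*pickle.load(open(n+".pkl","rb"))))
E
```

```text
clock: 17.15
eef_pos: [0.5707, 0.1144, 0.2121]
eef_rot: [3.141, 0.0, -0.656]
contact_force: [2.0, -0.7, -0.4]
opening: 0.0239
grip_force: 30.0
[-0.17188115 -0.28089955  0.07549412] 2.404309756289478
v4 (np.float64(0.029668900092358026), np.float64(0.06615792116165142), np.float64(0.06615792116165098))
v5 (np.float64(0.03030824981194187), np.float64(0.08066347586859735), np.float64(3.2222561294583905))
v6 (np.float64(0.029427792289662053), np.float64(0.6578131769261129), np.float64(0.6578131769261129))
v7 (np.float64(0.0299963660246752), np.float64(0.9045437454216865), np.float64(0.9045437454216863))
```

```bash
python3 -m handwheel '0 0 0 0 0 0.3 | 0 0 0 0 0 0.6 | 0 0 0 0 0 0.8 | 0 0 0 0 0 0.8'; python3 - <<'E'
from h import *
s=read_state();print(s['moment'],s['qpos'][5])
c=camera("wrist")
h=cv2.cvtColor(c["frame"],cv2.COLOR_RGB2HSV)
m=(((h[...,0]<6)|(h[...,0]>175))&(h[...,1]>180)&(h[...,2]>150)).astype(np.uint8)
u,v=topix(s,c,[.569,.1125,.102]).astype(int);M=0*m;M[max(v-60,0):v+30,u-60:u+40]=m[max(v-60,0):v+30,u-60:u+40]
cn=max(cv2.findContours(M,0,1)[0],key=cv2.contourArea);p=cv2.boxPoints(cv2.minAreaRect(cn));w=np.array([atz(s,c,q,.094)[:2] for q in p])
e=max([w[1]-w[0],w[2]-w[1]],key=np.linalg.norm);print(1.125-np.arctan2(e[1],e[0])%np.pi)
E
```

```text
clock: 17.7
eef_pos: [0.5708, 0.1144, 0.2121]
eef_rot: [3.142, -0.0, -0.738]
contact_force: [0.7, -0.5, -0.9]
opening: 0.0239
grip_force: 30.0
[-0.22366731 -0.31671788  0.10972211] 2.486574253160947
0.9477189777264581
```

The latch reads ≈0.948 and the torque is rising, so it's at the stop. I'll relax the blade within its play and lift straight out.

Scaled: -0.075 m is -7.5, -0.06 m is -6, -0.13 rad is -1.3.

```bash
python3 -m handwheel '0 0 0 0 0 -0.6 | 0 0 0 0 0 -1.3 | 0 0 0 0 0 -1.3 | 0 0 -0.4 0 0 -1.3 | 0 0 -1 0 0 -1.3 | 0 0 -3 0 0 -1.3 | 0 0 -6 0 0 -1.3 | 0 0 -7.5 0 0 -1.3 | 0 0 -7.5 0 0 -1.3'
python3 - <<'E'
from h import *
s=read_state();print(s['eef_pos'],s['eef_rot'],s['moment'],s['qpos'][5])
t=np.array([.5785,-.142,.285])
print("delta tool",Ro.from_euler("xyz",s["eef_rot"]).inv().apply(t-s["eef_pos"]),"rz",s["eef_rot"][2]-.217)
c=camera("wrist")
h=cv2.cvtColor(c["frame"],cv2.COLOR_RGB2HSV)
m=(((h[...,0]<6)|(h[...,0]>175))&(h[...,1]>180)&(h[...,2]>150)).astype(np.uint8)
u,v=topix(s,c,[.569,.1125,.102]).astype(int);M=0*m;M[max(v-60,0):v+30,u-60:u+40]=m[max(v-60,0):v+30,u-60:u+40]
cn=max(cv2.findContours(M,0,1)[0],key=cv2.contourArea);p=cv2.boxPoints(cv2.minAreaRect(cn));w=np.array([atz(s,c,q,.094)[:2] for q in p])
e=max([w[1]-w[0],w[2]-w[1]],key=np.linalg.norm);print(1.125-np.arctan2(e[1],e[0])%np.pi)
E
```

```text
clock: 18.88
eef_pos: [0.5713, 0.1146, 0.2883]
eef_rot: [-3.14, -0.002, -0.608]
contact_force: [0.1, 0.2, -1.2]
opening: 0.0237
grip_force: 30.0
[0.57128894 0.11459364 0.28831352] [-3.13984970e+00 -1.68774141e-03 -6.08340017e-01] [ 0.00527778  0.00730943 -0.04137141] 2.3566349330194716
delta tool [0.1525564  0.20644493 0.00321118] rz -0.8253400173276412
0.9535098975512368
```

Scaled: 0.2064 m is 20.64, 0.19 m is 19, -0.825 rad is -8.25.

```bash
python3 -m handwheel '3 4 0 0 0 -1.6 | 6 8 0 0 0 -3.2 | 9 12 0 0 0 -4.8 | 12 16 0 0 0 -6.4 | 14 19 0 0 0 -8 | 15.25 20.64 0 0 0 -8.25 | 15.25 20.64 0 0 0 -8.25 | 15.25 20.64 0 0 0 -8.25 | 15.25 20.64 0 0 0 -8.25'
python3 - <<'E'
from h import *
s=read_state();print(s['eef_pos'],s['eef_rot'])
c=camera("wrist");t=topix(s,c,s["eef_pos"]-[0,0,.115]);print(t)
print(c["frame"][184:202,312:330].max(2))
# stand hole centre
im=c["frame"];save(c,"b1.png",[260,120,380,220],5)
E
```

```text
clock: 20.05
eef_pos: [0.5778, -0.141, 0.2869]
eef_rot: [-3.141, 0.0, 0.218]
contact_force: [-0.3, -0.0, -1.3]
opening: 0.0239
grip_force: 30.0
[ 0.57784691 -0.1409981   0.28687276] [-3.14114677e+00  4.82151449e-04  2.17596060e-01]
[319.2106502  196.17951504]
[[198 195 197 200 202 198 194 190 164  93  54  50 144 191 195 193 197 202]
 [195 194 197 200 200 196 191 189 189 190 123  86 179 195 194 194 200 201]
 [195 197 199 200 196 193 190 190 190 192 194 168 134 180 193 198 202 201]
 [197 199 202 198 194 190 188 190 191 193 193 192 193 168 159 194 202 201]
 [198 200 199 194 191 189 189 172 112  91 174 192 193 195 169 160 191 200]
 [200 200 197 193 190 189 190 154 104  90 131 183 195 197 191 182 145 157]
 [202 198 193 190 189 191 192 138  96  92 131 184 195 193 185 181 182 157]
 [199 194 191 188 189 192 192 140 100  95 134 185 194 187 182 182 182 182]
 [195 192 189 189 190 192 194 190 196 205 212 202 190 182 181 182 182 183]
 [193 190 189 190 192 194 193 217 227 233 219 196 184 181 183 182 182 187]
 [191 189 189 192 192 192 192 217 227 233 219 191 182 182 183 182 184 189]
 [188 189 190 192 194 193 191 215 227 232 216 186 181 182 181 184 190 190]
 [190 190 192 194 193 182 144 144 164 162 123  95 166 181 183 187 190 191]
 [189 191 194 192 192 162 135 119 100  83  68  63 109 169 184 190 190 191]
 [189 191 192 131 102  83  53  40  21  12  22  25  23  85 135 180 188 190]
 [130 104  53  16  15  16  14  15  14  13  12  11  10  10  10   9  47 131]
 [ 15  17  16  16  21  21  19  24  25  27  25  22  18  19  13  10  10   9]
 [ 16  24  27  35  38  39  38  38  39  39  39  38  39  39  39  33  21  12]]
```

View pics/b1.png

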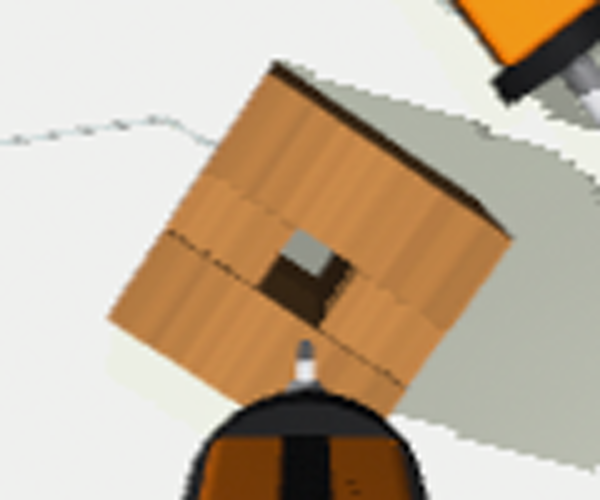

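The hole's centre is at pixel (321.8,175.2), and in tool axes the tip has to go about (+1.1, +1.4) mm. The blade hasn't slipped in the grip. Now lowering into the hole.

```bash
python3 -m handwheel '0.11 0.14 2 0 0 0 | 0.11 0.14 5 0 0 0 | 0.11 0.14 8 0 0 0 | 0.11 0.14 10 0 0 0 | 0.11 0.14 12 0 0 0 | 0.11 0.14 14 0 0 0 | 0.11 0.14 15.5 0 0 0 | 0.11 0.14 15.5 0 0 0 | 0.11 0.14 15.5 0 0 0'; python3 -m handwheel '0 0 0.4 0 0 0 | 0 0 0.8 0 0 0 | 0 0 1 0 0 0 | 0 0 1 0 0 0'
```

```text
clock: 21.22
eef_pos: [0.5798, -0.1431, 0.1328]
eef_rot: [3.141, -0.001, 0.217]
contact_force: [-0.1, 0.7, -0.2]
opening: 0.0239
grip_force: 30.0
clock: 21.72
eef_pos: [0.5792, -0.1432, 0.122]
eef_rot: [-3.141, 0.0, 0.217]
contact_force: [0.3, 0.0, -1.8]
opening: 0.0237
grip_force: 30.0
```

Another 1.5 mm down, then release by opening partially, and retreat.

```bash
python3 -m handwheel '0 0 0.1 0 0 0 | 0 0 0.15 0 0 0 | 0 0 0.15 0 0 0'; python3 -m handwheel '0 0 0 0 0 0 | 0 0 0 0 0 0 | 0 0 0 0 0 0 | 0 0 0 0 0 0' 0.06; python3 -m handwheel '0 0 -2 0 0 0 | 0 0 -6 0 0 0 | -2 0 -12 0 0 0 | -5 0 -18 0 0 0 | -6 0 -20 0 0 0 | -6 0 -20 0 0 0 | -6 0 -20 0 0 0'
python3 - <<'E'
from h import *
s=read_state();c=camera("wrist");b=camera("scene")
for l in("screwdriver","stand"):
  for w in(c,b):print(l,[(d["centre"],d["p"]) for d in landmark_of(l,w)])
u=topix(s,c,[.579,-.1425,.14]);x,y=u.astype(int);print(u)
f=lambda c,x0,y0,x1,y1:cv2.resize(c["frame"][y0:y1,x0:x1,::-1],(400,320),interpolation=cv2.INTER_CUBIC)
y=max(y,40)
cv2.imwrite("pics/end.png",np.hstack([f(c,x-50,y-40,x+50,y+40),f(b,240,160,340,240)]))
E
```

```text
clock: 22.1
eef_pos: [0.5793, -0.1432, 0.1207]
eef_rot: [-3.142, 0.0, 0.217]
contact_force: [-0.6, -0.2, -1.3]
opening: 0.0239
grip_force: 30.0
clock: 22.6
eef_pos: [0.5794, -0.1432, 0.1207]
eef_rot: [3.142, -0.0, 0.217]
contact_force: [0.8, 0.6, 0.7]
opening: 0.0585
grip_force: 0.0
clock: 23.48
eef_pos: [0.5205, -0.1559, 0.3196]
eef_rot: [-3.141, 0.001, 0.217]
contact_force: [-0.9, 0.7, -0.1]
opening: 0.0604
grip_force: 0.0
screwdriver [([0.5842, -0.1418, 0.0057], 0.95), ([0.4674, -0.1371, 0.0319], 0.69), ([0.5871, -0.2702, 0.0261], 0.6)]
screwdriver [([0.471, -0.1379, 0.0301], 0.87), ([0.5785, -0.1414, 0.0022], 0.67), ([0.5819, -0.2674, 0.0198], 0.67)]
stand [([0.5776, -0.1411, 0.0041], 0.96), ([0.4215, -0.0312, -0.0045], 0.93), ([0.3715, -0.178, 0.0057], 0.65)]
stand [([0.4205, -0.0333, 0.0024], 0.95), ([0.5776, -0.1443, -0.0002], 0.77), ([0.3778, -0.1786, 0.0031], 0.7)]
[319.09395372 124.90127394]
```

View pics/end.png

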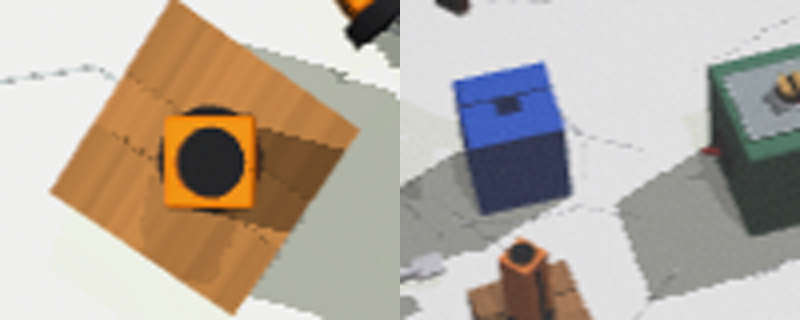

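The screwdriver hangs upright and centred in the wooden stand, seated on its guard. The gripper is clear and the latch is home, so I'll hand in.

```bash
python3 -c "
from station import *
print(finish_job())"
```

```text
the job is handed in; nothing more can be done
None
```

The job is handed in: the latch is home at about 0.95 rad as read from the wrist camera, and the screwdriver is back upright in its wooden stand; the two loose look-alike screwdrivers were found lying on their sides after my first move (cause unclear), and I left them there.

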